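# Clear the panel and function-test the stop button

## Task

Do the start-of-shift test of the mushroom stop button on the operator panel. A clamp yoke has been left standing over the button: first lift it off without pressing the button and set it gently on its legs in the empty tote, then press the button fully down so that it latches, and turn its head clockwise until it has come all the way up again. Leave the other things where they are.

Things in the scene. Friction and masses are not known exactly. Their poses are not given: they have to be found in the camera images.
- panel: Operator panel, white box 170 (x) by 280 (y) by 70 mm high, fixed, left or right on the table (the tote is on the other side), yaw up to 0.2 rad; origin at the centre of its underside. On top besides the stop, at panel (x, y) mm: two push buttons 32 mm across, 11 mm high, at (-35, -60) and (-35, -110), and a lamp 22 mm across, 17 mm high, at (45, -110).
- stop_axis (a point): Point on the panel's top face (70 mm above the table) on the axis of the mushroom stop, at panel (x, y) = (0, 55) mm. The stop: a fixed collar 36 mm across and 12 mm high, a neck, and a round mushroom head 40 mm across, 24 mm tall, its flat top 48 mm above the panel's top face when up and 42 mm when latched down. It is the only mushroom.
- stop_top (a point): Centre of the flat top of the mushroom head; it moves and turns with the head.
- stop_press (a joint): How far the mushroom head is pressed down: 0 up, 0.006 m fully down (against a stop). Pressing takes about 4 N; the head then stays where it was pushed to (latched), also part-way.
- stop_turn (a joint): Turn of the mushroom head, 0 to 0.75 rad, growing clockwise seen from above; under 0.1 N m; springs back towards 0 when let go. A cam raises a pressed head as it is turned, about evenly from 6 mm down at 0 rad to fully up at 0.7 rad; it then stays up. A hand gripping the head should rise with it, or it slips through.
- yoke: Loose aluminium clamp yoke, 0.3 to 0.55 kg, an upside-down U; origin at the centre of its underside. 110 mm long in x, open x ends; legs 58 mm high, 6 mm thick, 72 mm over their outsides in y; top plate up to 66 mm; on it a black grip rib 60 (x) by 16 (y) mm, 66 to 100 mm high. It starts on the panel astride the stop, not touching it: 10 mm free above, at least 4 mm at each side.
- tote_in (a point): Centre of the inner floor (4 mm above the table) of the empty low blue tote that stands by itself on the table; x and y along its sides. The tote is 220 mm (x) by 180 mm (y) by 55 mm high outside, walls 4 mm, fixed to the table, turned by up to 0.25 rad.
- gauge: Bystander: steel plug gauge, 28 mm across, 60 mm tall, standing between the panel and the tote; origin at its foot.
- bushing: Bystander: brass bushing, 30 mm across, 24 mm tall, standing on the panel about (40, -65) mm from its centre; origin at its foot.
- driver: Bystander: screwdriver 190 mm long lying on the table on the robot's side; origin under its middle.
- bracket: Bystander: black moulded bracket 120 mm long, 20 mm high, lying on the table on the robot's side; origin under its middle.
- oil: Bystander: bottle 52 mm across, 130 mm tall, standing at the far side; origin at its foot.
- cup: Bystander: steel cup 76 mm across, 80 mm tall, standing at the far side; origin at its foot.
Not all that is in view belongs to the job. What is shaped like the yoke but green is not meant.

How it is judged:
By the outcome, as a careful person would: the job done as asked, in the order asked, and still so for the second after the job is handed in, with the robot touching nothing.
It also fails if it takes over 64 s, if anything falls off the work surface, if the arm or the gripper's body presses on something with over 40 N, if the wrist force passes 120 N, or if a joint passes its speed limit or range.

## Robot

A 6-joint arm with a two-finger parallel gripper is mounted at the origin on the work surface. World frame = base frame: x ahead of the robot, y to its left, z up, the work surface at z = 0. Lengths are in m, angles in rad, forces in N, time in s.
With the tool pointing down it reaches from about 0.375 to 0.9 m from the base axis. Payload 3.1 kg.
Tool frame: the origin (TCP) lies between the finger pads; the fingertips stand 22 mm ahead of it and the grasp point (between the pads) lies 3 mm ahead of it; z points along the fingers, y is the line along which they close (so a half turn about z gives the same grasp; the last joint's range is limited). The gripper opens to 87 mm and grips with 3 to 60 N. Pads are 19 mm wide; open, the fingers measure 117 mm over their backs; the gripper's body (75 mm by 190 mm) begins 51 mm behind the grasp point.
Start: joints at [-0.178, 0.527, 1.433, -0, 1.181, -0.178], TCP at [0.625, 0, 0.245] pointing down, gripper open.
Joint ranges: [-3.08, 3.08], [-0.75, 2.2], [0.22, 2.44], [-1.43, 4.57], [0, 2.65], [-2.85, 2.85]. Speed limits (rad/s): [2.79, 2.79, 3.14, 3.14, 3.14, 3.14].

## Interface

Orientations are given as a unit quaternion [x, y, z, w].
In Python, from rig import robot gives the robot as it stands.
- The arm moves only by the tool move_arm, never from a script. Its argument "series" is text: rows parted by semicolons, each of 6 numbers parted by spaces: the shift along the tool's x, y, z in mm, then the turn, a rotation vector about the tool's x, y, z in degrees. In form: dx dy dz ax ay az; .... A call has 1 to 8 rows; each row is the pose to reach, as a shift and turn from the pose commanded when the call began, along the tool's axes at that moment; what a row does not reach only later rows make up. A row lasts 1/12 s, in which the tool goes at most 41.7 mm and 7.16 degrees, less where a joint would pass 70% of its speed; a pose out of reach is approached as far as the arm can. A call with a gripper value outside its range is refused whole. "jaw" is the opening, from 0 (shut) to 1 (fully open), set as the call begins (left out, the last holds). The fingers move at their own pace and stop on an object; "newtons" is the grip in N (left out, the last holds). Time passes only in rows, so rows that repeat a pose let the fingers close. It gives the time, the measured TCP pose, the force, the opening and the grip force at its end, in the units of the state.
- robot.get_obs(): the state, without advancing time (a new reading comes with each control period).
- robot.camera(name): name is "scene" or "side" or "wrist"; returns a dict with "img" (420x560x3 uint8, red, green, blue), "mtx" (3x3 intrinsics, pixels), "distortion" ([k1, k2, p1, p2, k3] as OpenCV has them; the pictures are not rectified), "world_to_cam" (4x4, takes a point from world to camera coordinates). Camera axes: x right, y down, z forward; pixel columns grow to the right and rows downward; lengths in m; the calibration is good to about 2 mm. A picture is of the moment at which its call begins. There is no depth.
- robot.hand_in(): hands the job in; it is judged then, once.
Trained networks look in a picture, given as the dict that the camera call returned (one of the last four; its "shot" number tells which), for a name from the list of things; names that differ only in an ending like _2 or _b are one class to them, and where a whole thing is asked for, a point or a joint stands for the part that bears it (a point fixed in the world has none). Each returns a list of dicts, best first, with "p" (0 to 1); they miss things now and then, are a little off and sometimes report something else, mostly with a low value. They report only what shows in the picture. A call takes as long as a camera call. They do not tell look-alikes from the thing itself.
- robot.search_frame(picture, thing): "xyz" ([x, y, z] in m, in world coordinates, good to about 4 mm: the middle of the surface that is visible of it).
- robot.tip_of(picture, thing): "xyz" ([x, y, z] in m, in world coordinates, good to about 4 mm: a listed point, or the origin of a listed thing).
The state is a dict: "time": time; "q": joint angles; "joint_velocities": joint speeds; "joint_torque": joint torques, N m; "position": TCP position; "tool_rot": TCP orientation; "ft_force": force on the tool from outside, world axes, zero at the start; "moment": the same for the moment, N m; "grip_width": finger opening in m; "grip_force": force on a finger pad.
Only numpy, scipy, OpenCV 4.12 (cv2) and the standard library are available. Lean on these libraries where they do the work, as an engineer would, in place of code of your own. Each camera call takes 0.05 s, during which the arm holds its last target. There are 200 camera calls.

## Working session

There is one attempt and no reset: what is moved stays moved. The work goes in short steps, Python scripts to look and compute and a tool call to move; the robot and the scene stay as the last step left them, time stands still between calls to the robot, and variables do not carry over. Pictures are saved under pics/ and viewed, at most 10 in all, crops included, and the job is handed in when it is done.

Besides the shell and the picture viewer there is one more tool, called by a JSON object that holds its "method" and its "body", one argument or row to a line. move_arm: Moves the arm, as the interface text tells. Its arguments: {"type":"object","properties":{"series":{"type":"string"},"jaw":{"type":"number"},"newtons":{"type":"number"}},"required":["series"]}

```bash
mkdir -p pics; ls
python3 - <<'E'
from rig import robot
import cv2
o=robot.get_obs();print(o['time'],o['position'],o['tool_rot'],o['grip_width'])
ims=[]
for n in ['scene','side']:
    p=robot.camera(n);cv2.imwrite(f'pics/{n}0.png',p['img'][:,:,::-1])
    for t in ['panel','stop_axis','stop_top','yoke','tote_in','gauge','bushing','oil','cup']:
        r=robot.tip_of(p,t);print(n,t,[(round(d['p'],2),[round(float(v),4) for v in d['xyz']]) for d in r[:3]])
E
```

```text
pics
0.0 [6.24321606e-01 1.19412989e-04 2.43563759e-01] [ 7.07117250e-01  7.07095484e-01 -6.26661223e-04 -8.82356036e-04] 0.08756345348829117
scene panel [(0.88, [0.5692, -0.195, -0.0018])]
scene stop_axis [(0.88, [0.5685, -0.1367, 0.0689]), (0.44, [0.5703, -0.1415, 0.069])]
scene stop_top []
scene yoke [(0.9, [0.4792, 0.0494, -0.0014]), (0.87, [0.5696, -0.142, 0.0712]), (0.82, [0.3735, -0.1326, 0.0018])]
scene tote_in [(0.95, [0.5367, 0.2686, 0.0011]), (0.33, [0.3368, 0.294, 0.0054])]
scene gauge [(0.65, [0.596, -0.0078, -0.0008])]
scene bushing [(0.56, [0.6132, -0.2556, 0.0707])]
scene oil [(0.69, [0.784, 0.1515, 0.0049])]
scene cup []
side panel [(0.83, [0.5707, -0.1941, 0.0044])]
side stop_axis [(0.6, [0.5686, -0.1369, 0.0701]), (0.16, [0.7796, -0.1515, -0.0013])]
side stop_top []
side yoke [(0.62, [0.478, 0.0484, 0.0]), (0.6, [0.5689, -0.143, 0.0723])]
side tote_in [(0.87, [0.5371, 0.27, 0.0018]), (0.34, [0.3403, 0.2947, 0.0007])]
side gauge [(0.79, [0.5973, -0.0084, -0.0015])]
side bushing [(0.25, [0.5385, 0.2687, 0.0013])]
side oil [(0.84, [0.7828, 0.1564, -0.0006])]
side cup [(0.85, [0.779, -0.1507, 0.0006])]
```

View pics/scene0.png

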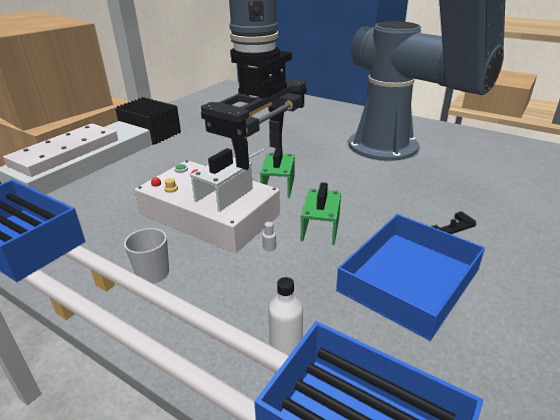

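View pics/side0.png

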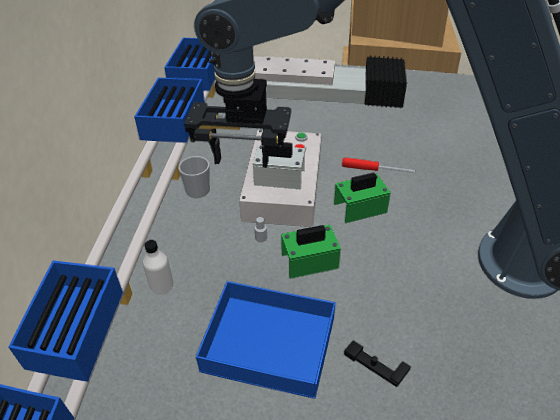

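Three yoke-shaped things are in view. In the scene picture there are green ones at (322,203) and (278,165), and a grey one on the panel astride the stop at (222,180). Side picture: green at (310,250) and (362,197), grey at (278,160). The grey aluminium one on the panel fits the description. I'll confirm it in a crop and fit the tote's pose.

```bash
cat > h.py <<'E'
from rig import robot
import cv2, numpy as np
from scipy.optimize import minimize
def proj(c,P):
    M=c['world_to_cam'];r=cv2.Rodrigues(M[:3,:3])[0]
    return cv2.projectPoints(np.float64(P),r,M[:3,3],c['mtx'],np.float64(c['distortion']))[0][:,0]
def onplane(c,px,z):
    n=cv2.undistortPoints(np.float64(px).reshape(-1,1,2),c['mtx'],np.float64(c['distortion']))[:,0]
    R=c['world_to_cam'][:3,:3];t=c['world_to_cam'][:3,3];o=-R.T@t
    d=np.c_[n,np.ones(len(n))]@R
    return o+d*((z-o[2])/d[:,2])[:,None]
def blob(mask,seed):
    m=cv2.morphologyEx(mask.astype(np.uint8),cv2.MORPH_CLOSE,np.ones((3,3)))
    n,l=cv2.connectedComponents(m)
    return l==l[int(seed[1]),int(seed[0])]
def box(x,y,a,L,W,z0,z1):
    R=np.array([[np.cos(a),-np.sin(a)],[np.sin(a),np.cos(a)]])
    c=np.array([[L,W],[L,-W],[-L,-W],[-L,W]])/2@R.T+[x,y]
    return np.vstack([np.c_[c,np.full(4,z)] for z in (z0,z1)])
def fitbox(cs,masks,x0,L,W,z0,z1):
    def f(v):
        s=0
        for c,m in zip(cs,masks):
            h=cv2.convexHull(np.float32(proj(c,box(v[0],v[1],v[2],L,W,z0,z1))))
            k=np.zeros(m.shape,np.uint8);cv2.fillConvexPoly(k,np.int32(np.round(h*16)),1,shift=4)
            s+=1-(k.astype(bool)&m).sum()/(k.astype(bool)|m).sum()
        return s
    best=min((minimize(f,[x0[0],x0[1],a],method='Nelder-Mead',options=dict(initial_simplex=[[x0[0],x0[1],a],[x0[0]+.01,x0[1],a],[x0[0],x0[1]+.01,a],[x0[0],x0[1],a+.1]])) for a in (-.2,0,.2)),key=lambda r:r.fun)
    return best.x,best.fun
def hull(m):
    p=np.argwhere(m)[:,::-1];k=np.zeros(m.shape,np.uint8)
    cv2.fillConvexPoly(k,cv2.convexHull(np.int32(p)),1);return k.astype(bool)
E
python3 - <<'E'
from h import *
cs=[];ms=[]
for n in ['scene','side']:
    p=robot.camera(n);i=p['img'].astype(int)
    m=(i[...,2]>i[...,0]+60)&(i[...,2]>90)
    s=proj(p,[[.537,.269,.004]])[0]; b=hull(blob(m,s));print(n,s,b.sum())
    cs.append(p);ms.append(b)
print(fitbox(cs,ms,(.537,.269),.22,.18,0,.055))
for c,m in zip(cs,ms): print(fitbox([c],[m],(.537,.269),.22,.18,0,.055))
a=cv2.resize(cs[0]['img'][130:260,120:350],None,fx=3,fy=3,interpolation=cv2.INTER_CUBIC)
cv2.imwrite('pics/crop.png',a[:,:,::-1])
E
```

```text
scene [409.18493858 278.65936741] 11331
side [269.05918324 343.03579351] 11823
(array([ 0.53730473,  0.26878547, -0.11331656]), np.float64(0.038590254624866316))
(array([ 0.53445674,  0.26819622, -0.1140797 ]), np.float64(0.005452466801512568))
(array([ 0.53813765,  0.26999064, -0.11722914]), np.float64(0.005384485949856965))
```

View pics/crop.png

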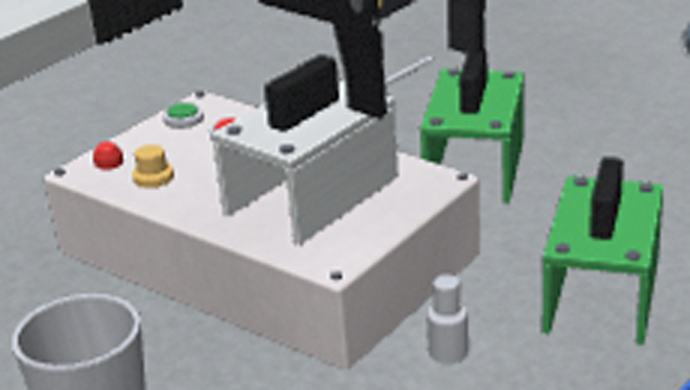

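{"method": "move_arm", "body": {
  "series": "-18 -7 -7 0 0 -7; -36 -14 -14 0 0 -14; -54 -21 -21 0 0 -21; -72 -28 -28 0 0 -28; -90 -35 -35 0 0 -35; -108 -42 -42 0 0 -42; -126 -49 -49 0 0 -49; -143 -55 -57 0 0 -56"
}}

```text
time: 1.77
position: [0.5693, -0.1438, 0.3018]
tool_rot: [0.29, 0.957, -0.0, -0.0]
ft_force: [1.0, 0.2, -0.6]
grip_width: 0.0872
grip_force: 0.0
```

The crop confirms it: the grey aluminium yoke, with its black rib at crop (300,90), straddles the stop. The green ones at crop (475,100) and (600,220) stand on the table. The tote is at (0.537, 0.269) with yaw -0.115.

{"method": "move_arm", "body": {
  "series": "0 0 0 0 0 -7; 0 0 0 0 0 -14; 0 0 0 0 0 -21; 0 0 0 0 0 -28; 0 0 0 0 0 -34; 0 0 0 0 0 -34"
}}

```text
time: 2.27
position: [0.5699, -0.143, 0.3016]
tool_rot: [-0.001, 1.0, -0.0, 0.0]
ft_force: [-0.3, 0.1, 0.1]
grip_width: 0.0868
grip_force: 0.0
```

Run:
```python
from h import *
o=robot.get_obs();print(o['time'],o['position'],o['tool_rot'],o['q'])
p=robot.camera('wrist');cv2.imwrite('pics/w1.png',p['img'][:,:,::-1])
print(proj(p,[[.569,-.143,.17],[.569,-.137,.118],[.57,-.195,.07]]))
for t in ['panel','stop_axis','yoke']: print(t,robot.tip_of(p,t)[:2])
```

```text
2.2667 [ 0.5699379  -0.14303151  0.30160018] [-7.91856489e-04  9.99999686e-01 -1.85502716e-05  3.52861547e-05] [-4.35922153e-01  4.16562732e-01  1.46040184e+00 -3.95288804e-06
  1.26454844e+00 -2.00830100e+00]
[[281.84574514 212.10065991]
 [288.31840619 198.37458282]
 [231.89289155 189.92555488]]
panel [{'xyz': [0.5717, -0.1925, 0.0023], 'p': 0.62}]
stop_axis []
yoke [{'xyz': [0.3765, -0.1363, -0.0024], 'p': 0.85}, {'xyz': [0.479, 0.054, 0.0043], 'p': 0.67}]
```

View pics/w1.png

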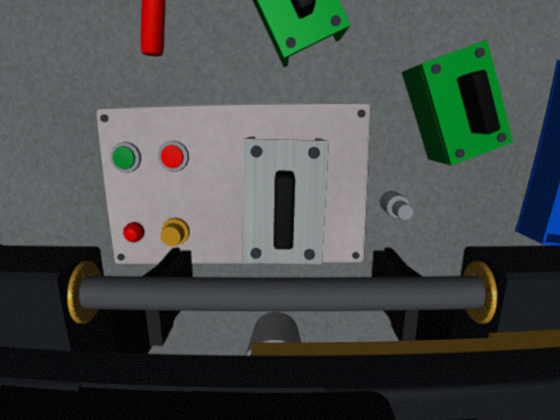

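The wrist view shows the yoke with its rib at (285,210). The push buttons are at (125,157) and (173,156), the lamp at (133,232) and the bushing at (174,232). I'll measure rib pose and panel pose from these.

```bash
cat > m.py <<'E'
from h import *
p=robot.camera('wrist');i=p['img'].astype(int)
R,G,B=i[...,0],i[...,1],i[...,2]
def cen(m,seed): 
    b=blob(m,seed); return np.argwhere(b)[:,::-1].mean(0),b.sum()
g,ng=cen((G>R+50)&(G>B+30),(125,157));r,nr=cen((R>G+90)&(R>B+90),(173,156));l,nl=cen((R>G+90)&(R>B+90),(133,232))
print(g,ng,r,nr,l,nl)
W=np.vstack([onplane(p,g,.081),onplane(p,r,.081),onplane(p,l,.084)])[:,:2]
Q=np.array([[-35,-110],[-35,-60],[45,-110]])/1e3
Wc=W-W.mean(0);Qc=Q-Q.mean(0)
a=np.arctan2((Qc[:,0]*Wc[:,1]-Qc[:,1]*Wc[:,0]).sum(),(Qc*Wc).sum())
Ro=np.array([[np.cos(a),-np.sin(a)],[np.sin(a),np.cos(a)]])
t=W.mean(0)-Ro@Q.mean(0);print('panel',t,a,'res',W-(Q@Ro.T+t),'stop',Ro@[0,.055]+t)
b=blob((i.max(2)<45),(285,200));pts=np.argwhere(b)[:,::-1]
w=onplane(p,pts,.17)[:,:2]
print('rib',len(pts),pts.min(0),pts.max(0),cv2.minAreaRect(np.float32(w*1000)))
print('yoke plate',[onplane(p,q,.066+.07)[0][:2] for q in [(244,139),(328,139),(325,263),(244,263)]])
E
python3 m.py
```

```text
[122.63779528 158.04461942] 381 [170.95  156.835] 400 [132.15354331 232.72440945] 254
panel [ 0.56606247 -0.19204819] 0.02535864809646446 res [[ 0.00046867 -0.00029433]
 [ 0.00125083 -0.0004369 ]
 [-0.00171949  0.00073123]] stop [ 0.56466789 -0.13706587]
rib 1459 [274 171] [293 248] ((567.7592163085938, -141.58535766601562), (14.698034286499023, 61.3538932800293), 89.52334594726562)
yoke plate [array([ 0.5147014 , -0.17412928]), array([ 0.51487114, -0.10425579]), array([ 0.62510673, -0.10383432]), array([ 0.62484358, -0.17725567])]
```

{"method": "move_arm", "body": {
  "series": "1 2 30 0 0 0; 1 2 60 0 0 0; 1 2 90 0 0 0; 1 2 115 0 0 0; 1 2 130 0 0 0; 1 2 137 0 0 0; 1 2 137 0 0 0"
}}

```text
time: 3.1
position: [0.5681, -0.1406, 0.1628]
tool_rot: [0.0, 1.0, 0.001, -0.002]
ft_force: [-0.2, 0.4, -0.7]
grip_width: 0.0868
grip_force: 0.0
```

{"method": "move_arm", "body": {
  "series": "0 0 0 0 0 0; 0 0 0 0 0 0; 0 0 0 0 0 0; 0 0 0 0 0 0; 0 0 0 0 0 0; 0 0 0 0 0 0; 0 0 0 0 0 0; 0 0 0 0 0 0",
  "jaw": 0,
  "newtons": 35
}}

```text
time: 3.77
position: [0.569, -0.141, 0.1647]
tool_rot: [0.0, 1.0, -0.0, 0.0]
ft_force: [0.3, -0.1, 0.2]
grip_width: 0.042
grip_force: 0.0
```

{"method": "move_arm", "body": {
  "series": "0 0 0 0 0 0; 0 0 0 0 0 0; 0 0 0 0 0 0; 0 0 0 0 0 0; 0 0 0 0 0 0; 0 0 0 0 0 0; 0 0 0 0 0 0; 0 0 0 0 0 0"
}}

```text
time: 4.43
position: [0.569, -0.141, 0.1644]
tool_rot: [-0.0, 1.0, -0.0, -0.0]
ft_force: [-0.5, -0.4, -1.1]
grip_width: 0.016
grip_force: 34.9
```

{"method": "move_arm", "body": {
  "series": "0 0 -3 0 0 0; 0 0 -8 0 0 0; 0 0 -16 0 0 0; 0 0 -26 0 0 0; 0 0 -38 0 0 0; 0 0 -52 0 0 0; 0 0 -66 0 0 0; 0 0 -80 0 0 0"
}}

```text
time: 5.1
position: [0.569, -0.1409, 0.2462]
tool_rot: [-0.0, 1.0, -0.0, 0.0]
ft_force: [0.4, 0.1, -3.4]
grip_width: 0.0156
grip_force: 34.9
```

Run:
```python
from h import *
o=robot.get_obs();print(o['position'],o['grip_width'],o['ft_force'],o['moment'])
a=np.hstack([robot.camera(n)['img'][100:260,100:380] for n in('scene','side')])
cv2.imwrite('pics/l.png',cv2.resize(a,(800,229))[:,:,::-1])
```

```text
[ 0.56896147 -0.14086023  0.24619793] 0.015567114238528846 [ 0.43589886  0.08314693 -3.43858006] [ 0.11686304 -0.0285078  -0.00934934]
```

View pics/l.png

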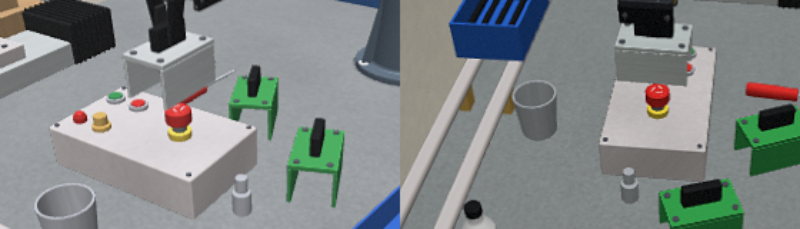

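{"method": "move_arm", "body": {
  "series": "1 12 0 0 0 0; 3 40 0 0 0 1; 6 75 0 0 0 1; 9 112 0 0 0 2; 12 150 0 0 0 2; 15 188 0 0 0 3; 18 226 0 0 0 4; 20 264 0 0 0 4"
}}

```text
time: 5.87
position: [0.5468, 0.1256, 0.2434]
tool_rot: [0.035, 0.999, 0.0, -0.002]
ft_force: [0.2, -0.4, -3.6]
grip_width: 0.0161
grip_force: 34.9
```

{"method": "move_arm", "body": {
  "series": "5 34 0 0 0 1; 9 66 0 0 0 2; 11 95 0 0 0 2.6; 12 118 0 0 0 2.6; 12 134 0 0 0 2.6; 12 144 0 0 0 2.6; 12 146 0 0 0 2.6; 12 146 0 0 0 2.6"
}}

```text
time: 6.53
position: [0.5463, 0.2698, 0.2437]
tool_rot: [0.057, 0.998, -0.0, -0.001]
ft_force: [-0.2, -0.0, -4.2]
grip_width: 0.0157
grip_force: 34.9
```

Run:
```python
from h import *
o=robot.get_obs();print(o['position'],o['tool_rot'],o['grip_width'],o['ft_force'],2*np.arctan2(o['tool_rot'][0],o['tool_rot'][1]))
```

```text
[0.54629903 0.26982755 0.24371883] [ 5.69639611e-02  9.98375717e-01 -4.81719357e-04 -8.96264878e-04] 0.01566465775258218 [-0.19584579 -0.01241627 -4.20638986] 0.11398968543867201
```

{"method": "move_arm", "body": {
  "series": "9 -1 15 0 0 0; 9 -1 40 0 0 0; 9 -1 70 0 0 0; 9 -1 100 0 0 0; 9 -1 120 0 0 0; 9 -1 132 0 0 0; 9 -1 138 0 0 0; 9 -1 138 0 0 0"
}}

```text
time: 7.2
position: [0.5379, 0.2686, 0.1055]
tool_rot: [0.058, 0.998, -0.0, -0.001]
ft_force: [0.5, 0.0, -4.1]
grip_width: 0.0158
grip_force: 34.9
```

{"method": "move_arm", "body": {
  "series": "0 0 1 0 0 0; 0 0 2 0 0 0; 0 0 3 0 0 0; 0 0 4 0 0 0; 0 0 5 0 0 0; 0 0 5 0 0 0"
}}

```text
time: 7.7
position: [0.5382, 0.2697, 0.1018]
tool_rot: [0.057, 0.998, 0.0, 0.0]
ft_force: [-0.3, -0.9, -4.3]
grip_width: 0.0159
grip_force: 34.9
```

{"method": "move_arm", "body": {
  "series": "0 0 1 0 0 0; 0 0 1 0 0 0; 0 0 2 0 0 0; 0 0 2 0 0 0"
}}

```text
time: 8.03
position: [0.5381, 0.2695, 0.0994]
tool_rot: [0.058, 0.998, -0.0, -0.0]
ft_force: [-0.0, -0.7, -4.1]
grip_width: 0.0161
grip_force: 34.9
```

{"method": "move_arm", "body": {
  "series": "0 0 1 0 0 0; 0 0 1 0 0 0; 0 0 1 0 0 0"
}}

```text
time: 8.28
position: [0.5381, 0.2696, 0.0985]
tool_rot: [0.058, 0.998, -0.0, -0.0]
ft_force: [-0.4, 1.1, -3.5]
grip_width: 0.016
grip_force: 34.9
```

{"method": "move_arm", "body": {
  "series": "0 0 0.5 0 0 0; 0 0 0.5 0 0 0; 0 0 1 0 0 0; 0 0 1 0 0 0"
}}

```text
time: 8.62
position: [0.5381, 0.2695, 0.0984]
tool_rot: [0.058, 0.998, -0.0, 0.0]
ft_force: [-2.5, -2.0, 3.9]
grip_width: 0.0157
grip_force: 34.9
```

{"method": "move_arm", "body": {
  "series": "0 0 0 0 0 0; 0 0 0 0 0 0; 0 0 0 0 0 0; 0 0 0 0 0 0; 0 0 0 0 0 0; 0 0 0 0 0 0",
  "jaw": 0.6
}}

```text
time: 9.12
position: [0.5382, 0.2696, 0.0974]
tool_rot: [0.058, 0.998, 0.0, 0.0]
ft_force: [-0.3, -0.7, -0.1]
grip_width: 0.0471
grip_force: 0.0
```

{"method": "move_arm", "body": {
  "series": "0 0 -8 0 0 0; 0 0 -25 0 0 0; 0 0 -50 0 0 0; 0 0 -80 0 0 0; 0 0 -110 0 0 0; 0 0 -140 0 0 0; 0 0 -150 0 0 0; 0 0 -150 0 0 0"
}}

```text
time: 9.78
position: [0.54, 0.2702, 0.2514]
tool_rot: [0.058, 0.998, 0.001, 0.004]
ft_force: [-0.2, -0.1, 0.1]
grip_width: 0.0519
grip_force: 0.0
```

Run:
```python
from h import *
o=robot.get_obs();print(o['time'],o['position'],o['grip_width'],o['q'])
out=[]
P=[]
for n in('scene','side'):
    p=robot.camera(n)
    print([(round(d['p'],2),d['xyz']) for d in robot.tip_of(p,'stop_axis')[:1]+robot.tip_of(p,'stop_top')[:2]+robot.tip_of(p,'yoke')[:3]])
    i=p['img'].astype(int);m=(i[...,0]>i[...,1]+80)&(i[...,0]>i[...,2]+80)
    s=proj(p,[[.567,-.138,.112]])[0]; b=blob(m,s);q=np.argwhere(b)[:,::-1]
    # model: cylinder head silhouette fit
    th=np.linspace(0,6.28,40)
    def f(v):
        cyl=np.vstack([np.c_[v[0]+.02*np.cos(th),v[1]+.02*np.sin(th),np.full(40,z)] for z in(.094,.118)])
        h=proj(p,cyl);return ((h.max(0)+h.min(0))/2-(q.max(0)+q.min(0))/2)
    from scipy.optimize import fsolve
    print(n,len(q),q.min(0),q.max(0),'head',fsolve(f,[.567,-.138]))
    c=proj(p,[[.537,.269,.05]])[0].astype(int);x=np.clip(c[0]-130,0,300);y=np.clip(c[1]-95,0,230)
    out.append(p['img'][y:y+190,x:x+260])
cv2.imwrite('pics/t.png',cv2.resize(np.hstack(out),(800,292))[:,:,::-1])
```

```text
9.7833 [0.54002269 0.27020644 0.25137905] 0.051945322784570085 [ 2.79051715e-01  4.88227075e-01  1.48586507e+00  3.06320794e-05
  1.15954203e+00 -1.17668768e+00]
[(0.83, [0.5646, -0.137, 0.064]), (0.74, [0.5698, -0.1369, 0.1155]), (0.84, [0.4761, 0.0496, -0.0002]), (0.67, [0.3714, -0.1318, 0.0001])]
scene 445 [215 157] [244 188] head [ 0.53183358 -0.15360549]
[(0.56, [0.5688, -0.1384, 0.0713]), (0.57, [0.5615, -0.1386, 0.1227]), (0.92, [0.3732, -0.135, -0.0033]), (0.9, [0.4793, 0.0489, -0.0009]), (0.57, [0.5397, 0.2648, 0.0043])]
side 234824 [0 0] [559 419] head [0.55020852 0.00587957]
```

View pics/t.png

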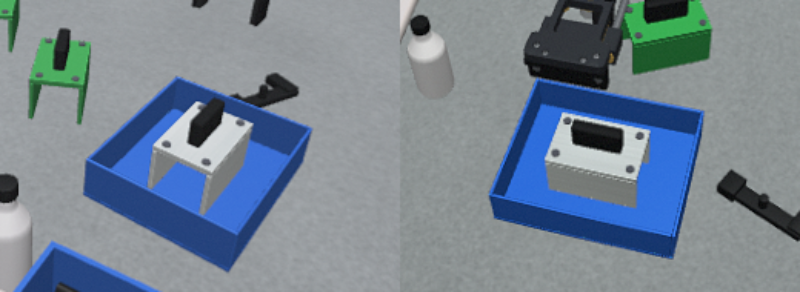

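The yoke stands on its legs in the tote, at crop (200,140) in the left half and (600,165) in the right half. I'll return above the stop with the jaw closed.

{"method": "move_arm", "body": {
  "series": "-3 -15 0 0 0 -1; -9 -48 0 0 0 -1; -16 -86 0 0 0 -2; -23 -124 0 0 0 -2; -30 -162 0 0 0 -3; -37 -200 0 0 0 -4; -44 -238 0 0 0 -5; -51 -276 0 0 0 -6.6",
  "jaw": 0
}}

```text
time: 10.85
position: [0.5567, -0.0122, 0.2469]
tool_rot: [-0.001, 1.0, 0.0, -0.001]
ft_force: [0.4, -0.8, 0.5]
grip_width: 0.0066
grip_force: 0.0
```

Run:
```python
from rig import robot
o=robot.get_obs();print(o['position'],o['tool_rot'],o['grip_width'])
```

```text
[ 0.55669826 -0.01223969  0.2469136 ] [-5.47872133e-04  9.99999683e-01  1.57268582e-04 -5.56306805e-04] 0.006623303944055464
```

{"method": "move_arm", "body": {
  "series": "-3 -35 -10 0 0 0; -6 -70 -25 0 0 0; -9 -100 -40 0 0 0; -10 -118 -50 0 0 0; -10 -125 -55 0 0 0; -10 -125 -55 0 0 0; -10 -125 -55 0 0 0"
}}

```text
time: 11.43
position: [0.5665, -0.1347, 0.3018]
tool_rot: [0.0, 1.0, 0.001, -0.001]
ft_force: [0.2, 1.2, -0.5]
grip_width: 0.0003
grip_force: 0.0
```

Run:
```python
from h import *
o=robot.get_obs();print(o['position'],o['tool_rot'],o['grip_width'])
p=robot.camera('wrist');cv2.imwrite('pics/w2.png',p['img'][:,:,::-1])
i=p['img'].astype(int);s=proj(p,[[.567,-.138,.118]])[0]
for t in('stop_axis','stop_top'):print(robot.tip_of(p,t)[:1])
b=blob((i[...,0]>i[...,1]+80)&(i[...,0]>i[...,2]+80),s);q=np.argwhere(b)[:,::-1];print(s,len(q),q.min(0),q.max(0))
w=onplane(p,q,.118)[:,:2];print(cv2.minEnclosingCircle(np.float32(w*1000)),w.mean(0),w.min(0),w.max(0))
```

```text
[ 0.56652771 -0.13467721  0.30176293] [ 1.85405705e-04  9.99999425e-01  7.65517097e-04 -7.27140082e-04] 0.0002974347596006906
[{'xyz': [0.5691, -0.1355, 0.0674], 'p': 0.92}]
[{'xyz': [0.5662, -0.1382, 0.1213], 'p': 0.92}]
[277.74875026 200.18937579] 1386 [257 178] [298 220]
((566.0867309570312, -138.18490600585938), 19.8140811920166) [ 0.56594503 -0.13823321] [ 0.5465518  -0.15703721] [ 0.5857784  -0.11944013]
```

View pics/w2.png

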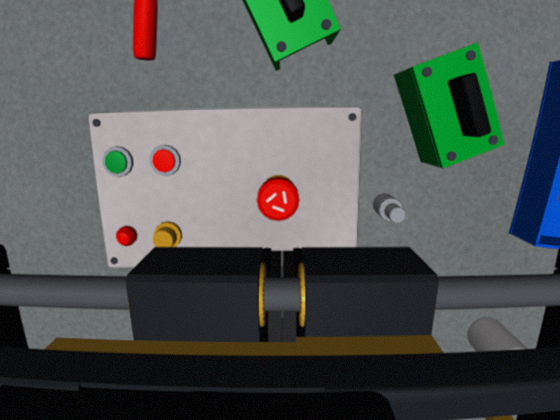

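The wrist view shows the red mushroom head at (278,199), with a fitted radius of 19.8 mm (20 expected). Its centre is about (0.566, -0.138).

{"method": "move_arm", "body": {
  "series": "0 -2 30 0 0 0; 0 -2 65 0 0 0; 0 -2 100 0 0 0; 0 -2 130 0 0 0; 0 -2 145 0 0 0; 0 -2 153 0 0 0; 0 -2 155 0 0 0; 0 -2 155 0 0 0"
}}

```text
time: 12.25
position: [0.5672, -0.1367, 0.1474]
tool_rot: [-0.001, 1.0, 0.0, -0.0]
ft_force: [0.3, 0.1, -0.5]
grip_width: 0.0004
grip_force: 0.0
```

{"method": "move_arm", "body": {
  "series": "0 0 0 0 0 0; 0 0 0 0 0 0"
}}

```text
time: 12.42
position: [0.5681, -0.1377, 0.149]
tool_rot: [-0.0, 1.0, -0.001, 0.001]
ft_force: [-0.4, -0.3, 0.9]
grip_width: -0.0001
grip_force: 0.0
```

{"method": "move_arm", "body": {
  "series": "1 0 3 0 0 0; 1 0 6 0 0 0; 1 0 8 0 0 0; 1 0 9 0 0 0; 1 0 10 0 0 0; 1 0 11 0 0 0; 1 0 12 0 0 0; 1 0 12 0 0 0"
}}

```text
time: 13.08
position: [0.5661, -0.1376, 0.1355]
tool_rot: [0.0, 1.0, -0.0, 0.0]
ft_force: [-0.2, 1.3, 0.9]
grip_width: 0.0002
grip_force: 0.8
```

{"method": "move_arm", "body": {
  "series": "0 0 1 0 0 0; 0 0 2 0 0 0; 0 0 2 0 0 0"
}}

```text
time: 13.33
position: [0.5662, -0.1376, 0.1343]
tool_rot: [-0.0, 1.0, -0.0, 0.0]
ft_force: [-1.8, -0.2, 7.4]
grip_width: -0.0
grip_force: 3.5
```

{"method": "move_arm", "body": {
  "series": "0 0 0.5 0 0 0; 0 0 1 0 0 0; 0 0 1 0 0 0"
}}

```text
time: 13.58
position: [0.5663, -0.1376, 0.1342]
tool_rot: [-0.0, 1.0, -0.0, 0.0]
ft_force: [-1.9, 1.0, 12.6]
grip_width: 0.0004
grip_force: 6.1
```

Force rose to 12.6 N with no further travel, so the button is fully down. Next I lift, open, and go around the head.

{"method": "move_arm", "body": {
  "series": "0 0 -6 0 0 0; 0 0 -15 0 0 0; 0 0 -18 0 0 0; 0 0 -18 0 0 0; 0 0 -18 0 0 0; 0 0 -18 0 0 0; 0 0 -18 0 0 0; 0 0 -18 0 0 0"
}}

```text
time: 14.25
position: [0.5658, -0.1374, 0.1501]
tool_rot: [0.0, 1.0, 0.0, -0.0]
ft_force: [-0.7, 0.1, -0.2]
grip_width: 0.0001
grip_force: 0.0
```

{"method": "move_arm", "body": {
  "series": "0 0 0 0 0 0; 0 0 0 0 0 0; 0 0 0 0 0 0; 0 0 0 0 0 0; 0 0 0 0 0 0; 0 0 0 0 0 0; 0 0 0 0 0 0; 0 0 0 0 0 0",
  "jaw": 0.8
}}

```text
time: 14.92
position: [0.5661, -0.1375, 0.1506]
tool_rot: [-0.0, 1.0, -0.0, -0.0]
ft_force: [0.0, -0.1, -0.8]
grip_width: 0.0459
grip_force: 0.0
```

{"method": "move_arm", "body": {
  "series": "0 0 0 0 0 0; 0 0 0 0 0 0; 0 0 0 0 0 0; 0 0 0 0 0 0; 0 0 0 0 0 0; 0 0 0 0 0 0"
}}

```text
time: 15.42
position: [0.5661, -0.1375, 0.1505]
tool_rot: [0.0, 1.0, 0.0, -0.0]
ft_force: [-0.4, 0.5, 0.1]
grip_width: 0.0692
grip_force: 0.0
```

Run:
```python
from h import *
o=robot.get_obs();print(o['time'],o['position'],o['q'][5],o['grip_width'])
for n in('scene','side'):
    p=robot.camera(n)
    print([(round(d['p'],2),d['xyz']) for d in robot.tip_of(p,'stop_top')[:2]])
```

```text
15.4167 [ 0.56606674 -0.13748303  0.15054903] -2.000764456416319 0.06921249894464902
[(0.53, [0.5697, -0.1361, 0.1128])]
[(0.61, [0.5621, -0.1376, 0.1145])]
```

{"method": "move_arm", "body": {
  "series": "0 0 8 0 0 0; 0 0 20 0 0 0; 0 0 32 0 0 0; 0 0 40 0 0 0; 0 0 43 0 0 0; 0 0 43 0 0 0; 0 0 43 0 0 0"
}}

```text
time: 16.2
position: [0.5662, -0.1375, 0.1074]
tool_rot: [0.0, 1.0, 0.0, -0.0]
ft_force: [-0.6, 0.3, -0.1]
grip_width: 0.0699
grip_force: 0.0
```

{"method": "move_arm", "body": {
  "series": "0 0 0 0 0 0; 0 0 0 0 0 0; 0 0 0 0 0 0; 0 0 0 0 0 0; 0 0 0 0 0 0; 0 0 0 0 0 0; 0 0 0 0 0 0; 0 0 0 0 0 0",
  "jaw": 0,
  "newtons": 20
}}

```text
time: 16.87
position: [0.5663, -0.1381, 0.1079]
tool_rot: [-0.0, 1.0, -0.0, 0.0]
ft_force: [-1.1, -3.3, 2.8]
grip_width: 0.0392
grip_force: 20.0
```

{"method": "move_arm", "body": {
  "series": "0 0 -0.5 0 0 3; 0 0 -0.9 0 0 6; 0 0 -1.4 0 0 9; 0 0 -1.8 0 0 12; 0 0 -2.3 0 0 15; 0 0 -2.7 0 0 18; 0 0 -3.2 0 0 21; 0 0 -3.6 0 0 24"
}}

```text
time: 17.53
position: [0.5663, -0.1376, 0.1109]
tool_rot: [0.209, 0.978, 0.0, 0.0]
ft_force: [-0.1, -0.9, -1.8]
grip_width: 0.039
grip_force: 20.0
```

{"method": "move_arm", "body": {
  "series": "0 0 -0.5 0 0 3; 0 0 -0.9 0 0 6; 0 0 -1.4 0 0 9; 0 0 -1.8 0 0 12; 0 0 -2.2 0 0 15; 0 0 -2.5 0 0 18; 0 0 -2.5 0 0 18; 0 0 -2.5 0 0 18"
}}

```text
time: 18.2
position: [0.5665, -0.1373, 0.1134]
tool_rot: [0.358, 0.934, 0.0, 0.0]
ft_force: [1.2, -0.4, -1.5]
grip_width: 0.0394
grip_force: 20.0
```

Run:
```python
from h import *
o=robot.get_obs();print(o['position'],o['ft_force'],o['moment'],2*np.arctan2(o['tool_rot'][0],o['tool_rot'][1]))
for n in('scene','side'):
    p=robot.camera(n)
    print([(round(d['p'],2),d['xyz']) for d in robot.tip_of(p,'stop_top')[:2]])
```

```text
[ 0.56645466 -0.13732834  0.11341042] [ 1.20285757 -0.37021094 -1.522452  ] [ 0.13678073 -0.38890166  0.0628328 ] 0.7319883766602229
[(0.42, [0.5702, -0.1335, 0.1147])]
[(0.69, [0.5624, -0.136, 0.1214])]
```

{"method": "move_arm", "body": {
  "series": "0 0 -0.3 0 0 1; 0 0 -0.5 0 0 2; 0 0 -0.5 0 0 2; 0 0 -0.5 0 0 2"
}}

```text
time: 18.73
position: [0.5664, -0.1373, 0.114]
tool_rot: [0.374, 0.927, 0.0, 0.0]
ft_force: [4.0, 1.2, -4.8]
grip_width: 0.0393
grip_force: 20.0
```

{"method": "move_arm", "body": {
  "series": "0 0 0 0 0 0; 0 0 0 0 0 0; 0 0 0 0 0 0; 0 0 0 0 0 0; 0 0 0 0 0 0; 0 0 0 0 0 0; 0 0 0 0 0 0; 0 0 0 0 0 0",
  "jaw": 0.8
}}

```text
time: 19.4
position: [0.566, -0.1375, 0.1142]
tool_rot: [0.375, 0.927, -0.0, -0.0]
ft_force: [-0.8, 0.7, 0.2]
grip_width: 0.0694
grip_force: 0.0
```

{"method": "move_arm", "body": {
  "series": "0 0 -10 0 0 0; 0 0 -30 0 0 0; 0 0 -60 0 0 0; 0 0 -95 0 0 0; 0 0 -130 0 0 0; 0 0 -160 0 0 0; 0 0 -187 0 0 0; 0 0 -187 0 0 0"
}}

```text
time: 20.07
position: [0.5691, -0.1387, 0.3086]
tool_rot: [0.374, 0.927, -0.0, 0.007]
ft_force: [0.2, 1.1, 0.8]
grip_width: 0.0697
grip_force: 0.0
```

Run:
```python
from h import *
o=robot.get_obs();print(o['time'],o['position'],o['grip_width'])
p=robot.camera('wrist');i=p['img'].astype(int);s=proj(p,[[.566,-.138,.118]])[0]
b=blob((i[...,0]>i[...,1]+80)&(i[...,0]>i[...,2]+80),s);q=np.argwhere(b)[:,::-1]
for z in(.112,.118):
    w=onplane(p,q,z)[:,:2];print(z,cv2.minEnclosingCircle(np.float32(w*1000)),np.sqrt(4*0+len(q)))
out=[]
for n in('scene','side'):
    p=robot.camera(n)
    print([(round(d['p'],2),d['xyz']) for d in robot.tip_of(p,'stop_top')[:2]])
    # predicted rows of head top/bottom rim centre for up/down
    print(proj(p,[[.566,-.1375,z] for z in(.118,.112,.094,.088)]).round(1).tolist())
    c=proj(p,[[.566,-.138,.1]])[0].astype(int);out.append(cv2.resize(p['img'][c[1]-35:c[1]+35,c[0]-45:c[0]+45],(400,311),interpolation=cv2.INTER_CUBIC));print(c)
cv2.imwrite('pics/e.png',np.hstack(out)[:,:,::-1])
```

```text
20.0667 [ 0.56906475 -0.13866042  0.30858735] 0.06973873649507681
0.112 ((567.3458862304688, -138.24490356445312), 19.955415725708008) 36.27671429443411
0.118 ((566.46484375, -137.39637756347656), 19.59933090209961) 36.27671429443411
[(0.7, [0.5729, -0.1356, 0.117])]
[[224.8, 175.8], [225.0, 178.3], [225.8, 185.7], [226.0, 188.1]]
[225 183]
[(0.69, [0.5631, -0.1385, 0.1211]), (0.6, [0.336, 0.294, -0.0022])]
[[280.9, 162.3], [280.9, 164.3], [281.0, 170.4], [281.0, 172.4]]
[281 168]
```

View pics/e.png

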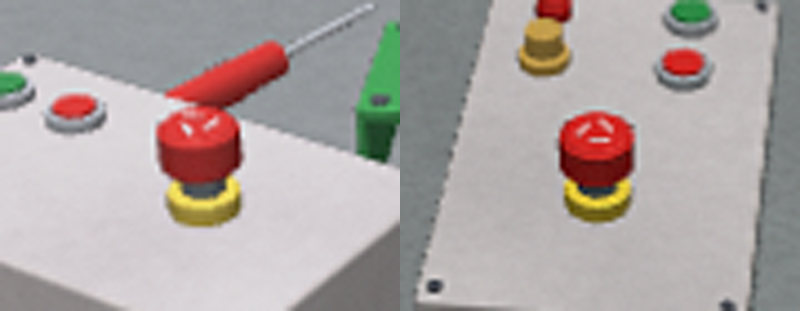

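The head looks up in both views, with the dark neck visible above the yellow collar. I'll check the height relative to the collar.

Run:
```python
from h import *
th=np.linspace(0,2*np.pi,200)
for n in('scene','side'):
    p=robot.camera(n);c=proj(p,[[.566,-.1375,.1]])[0].astype(int)
    i=p['img'].astype(float)[c[1]-25:c[1]+25];x=c[0]
    R,G,B=[i[:,x-1:x+2,k].mean(1) for k in range(3)]
    f=lambda v,t:np.interp(t,v,np.arange(len(v)))
    redness=R-G; yel=np.minimum(R,G)-B
    print(n,c,'redness',redness.round().astype(int).tolist(),'\nyel',yel.round().astype(int).tolist())
    for d in(0,.002,.004,.006):
        h=proj(p,np.c_[.566+.02*np.cos(th),-.1375+.02*np.sin(th),0*th+.094-d])[:,1].max()
        t=proj(p,np.c_[.566+.02*np.cos(th),-.1375+.02*np.sin(th),0*th+.118-d])[:,1].min()
        k=proj(p,np.c_[.566+.018*np.cos(th),-.1375+.018*np.sin(th),0*th+.07])[:,1].max()
        print(d,'rows top,bot,collarbottom',np.round([t-c[1]+25,h-c[1]+25,k-c[1]+25],1))
```

```text
scene [225 183] redness [-4, -4, -4, -5, -6, 1, 52, 138, 161, 156, 146, 133, 117, 82, 157, 134, 136, 149, 116, 143, 164, 154, 156, 120, 98, 98, 99, 100, 99, 99, 101, 28, -5, -5, 1, 23, 14, 17, 18, 18, 19, 8, 6, 6, 6, 6, 6, 6, 7, 5] 
yel [-7, -7, -7, -8, -10, -3, -1, 1, 3, 2, 1, 2, 1, 1, 3, 3, 1, 2, 1, 2, 2, 3, 3, 2, 1, 2, 1, 1, 1, 2, 2, -1, -7, -11, 23, 117, 119, 87, 76, 77, 81, -2, -6, -4, -5, -5, -4, -4, -5, -4]
0 rows top,bot,collarbottom [13.3 32.4 41.6]
0.002 rows top,bot,collarbottom [14.2 33.2 41.6]
0.004 rows top,bot,collarbottom [15.  34.1 41.6]
0.006 rows top,bot,collarbottom [15.8 34.9 41.6]
side [280 168] redness [5, 5, 5, 4, 5, 5, 5, 5, 5, 5, 4, 6, 5, 2, -5, 126, 162, 128, 161, 175, 180, 20, 173, 173, 159, 167, 76, 88, 88, 85, 89, 99, -3, -7, 8, 26, 18, 14, 16, 15, 6, 5, 5, 4, 6, 5, 5, 5, 5, 4] 
yel [-1, -1, 0, 0, -1, -1, 0, 0, 0, -1, 1, 0, 0, 0, -4, 2, 3, 3, 3, 4, 4, 2, 4, 3, 3, 3, 4, 1, 3, 4, 1, 3, -6, -12, 54, 154, 128, 70, 75, 69, 10, -2, -1, 0, 0, -1, 0, 0, 1, 0]
0 rows top,bot,collarbottom [13.9 32.9 40.2]
0.002 rows top,bot,collarbottom [14.6 33.6 40.2]
0.004 rows top,bot,collarbottom [15.3 34.2 40.2]
0.006 rows top,bot,collarbottom [15.9 34.9 40.2]
```

The gap from head to collar bottom is 9.5 px (scene) and about 8 px (side), against 9.2 and 7.3 predicted for fully up and 6.7 and 5.3 for fully down. The head is fully up, so I hand in.

```bash
python3 -c "
from rig import robot
print(robot.hand_in())"
```

```text
the job is handed in; nothing more can be done
None
```

The yoke stands on its legs in the tote, the stop button was pressed fully down, then turned clockwise until it was fully up again, and the job is handed in at about 20 s of the 64 s allowed.

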